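# Clear the printer console and press its sunken reset key

### The job

A square plywood sample plaque has been left lying over the round well on the flatbed printer's control console. With the fingertips only, slide it right off the well without lifting it, leaving it lying flat on the console, then reach into the round well, press the sunken reset key fully down, hold it there for about two seconds and withdraw. Do not press the key in the square well, grasp nothing, and leave everything else standing where it is.

Things in the scene. Friction and masses are not known exactly. Their poses are not given: they have to be found in the camera images.
- console: Fixed console, flat deck 60 mm above the table, 258 x 360 mm. Origin on the table under the middle of its row of modules; x to its rear, y along the row. Along x: white front strip -94 to -55 mm, modules to +55 mm, plain white rear deck to +164 mm (room for the plaque). Three grey flush modules (round well, square well, display), 110 mm square, at y = -110, 0, 110 mm in any order.
- round_well_mouth (a point): Centre of the mouth of the round well, 56 mm in diameter, level with the deck, at its module's centre; hidden under the plaque at the start. Straight walls; centred on its floor is the reset key, a white disc 28 mm in diameter, its top 24 mm below the mouth. Axes parallel to the console's.
- round_key (a joint): The reset key in the round well: 0 = up, 0.006 m = fully down (top 30 mm below the mouth). Springs back; about 2 N to start it, 5 N fully down. Fully down counts from 0.0045 m.
- square_well_mouth (a point): Centre of the mouth of the square well, 52 by 52 mm, on the deck at its module's centre; it is open, with a square white key 26 mm wide, top 24 mm below the mouth. Not to be pressed.
- square_key (a joint): The key in the square well, same travel and spring as the reset key: 0 = up, 0.006 m = fully down. Must stay up.
- plaque: Loose square plywood sample, 96 x 96 x 8 mm, about 0.1 kg, printed sheet on top, lying flat on the deck within 11 mm of centred over the round well. Origin at the centre of its underside; x, y along its sides (turned at most 0.2 rad from the console's), z up. Too wide to grip; it slides when pushed on an edge.
- jar: Bystander: small amber jar, 28 mm in diameter, 38 mm tall, on the rear deck behind the square well (about 125 mm rearward of that well's centre). Origin at the centre of its underside.
- pen_cup: Bystander: black cup, 72 mm in diameter, 85 mm tall, on the table beside the console's +y end. Origin at the centre of its underside.
- tape: Bystander: roll of tape lying flat, 90 mm in diameter, 25 mm high, on the table beside the console's +y end. Origin at the centre of its underside.
- knife: Bystander: small yellow cutter knife, 90 x 24 x 16 mm, lying front to back on the rear deck behind the display module. Origin at the centre of its underside.
- cleaner: Bystander: white bottle, 60 mm in diameter, 130 mm tall, on the table beside the console's -y end. Origin at the centre of its underside.
- cartridge: Bystander: black ink cartridge standing on the table, 100 x 45 x 70 mm, beside the console's +y end. Origin at the centre of its underside.
- mouse: Bystander: black computer mouse on the table, 100 x 58 x 26 mm, beside the console's -y end. Origin at the centre of its underside.
Mind the look-alikes: they are no part of the job. Leave any yellow look-alike of the part that bears square_well_mouth alone.

How it is judged:
By the outcome, as a careful person would: the job done as asked, in the order asked, and still so for the second after the job is handed in, with the robot touching nothing.
It also fails if it takes over 40 s, if anything falls off the work surface, if the arm or the gripper's body presses on something with over 40 N, if the wrist force passes 120 N, or if a joint passes its speed limit or range.

### The arm

A 6-joint arm with a two-finger parallel gripper is mounted at the origin on the work surface. World frame = base frame: x ahead of the robot, y to its left, z up, the work surface at z = 0. Lengths are in m, angles in rad, forces in N, time in s.
With the tool pointing down it reaches from about 0.325 to 0.85 m from the base axis. Payload 15.5 kg.
Tool frame: the origin (TCP) lies midway between the tips of the shut fingers; the grasp point (between the pads) lies grip_point_offset behind it (grip_point_offset is the distance from the TCP to the grasp point, in m); z points along the fingers, y is the direction in which the jaws open and shut (so a half turn about z gives the same grasp; the last joint's range is limited). The gripper opens to 91 mm and grips with 3 to 60 N. Pads are 32 mm wide; open, the fingers measure 118 mm over their backs; the gripper's body (76 mm by 178 mm) begins 60 mm behind the grasp point.
Start: joints at [1.185, 0.494, 1.345, -0, 1.302, -0.096], TCP at [0.179, 0.599, 0.214] pointing down, gripper open.
Joint ranges: [-2.91, 2.91], [-0.82, 2.16], [0.22, 2.67], [-1.22, 4.37], [0.12, 2.79], [-3.08, 3.08]. Speed limits (rad/s): [1.89, 1.89, 2.57, 3.01, 3.01, 3.01].

### API

Orientations are given as a 3x3 rotation matrix whose columns are the frame's x, y, z axes.
In Python, from rig import * gives the robot as it stands.
- The arm moves only by the shell command python3 -m handwheel 'ROWS' [FORCE]. ROWS is JSON, a list of rows, each a list of 3 entries, a list of its own where there are three numbers: the shift along the tool's x, y, z in mm, then the turn, a rotation vector about the tool's x, y, z in degrees, then the finger opening in mm, from 0 to 91.2. In form: [[[tx, ty, tz], [rx, ry, rz], hand], ...]. A call has 1 to 20 rows; each row shifts and turns the commanded pose from where the row before left it, along the tool's axes as they then stand; what a row does not reach is not made up. A row lasts 1/8 s, in which the tool goes at most 62.5 mm and 10.7 degrees, less where a joint would pass 70% of its speed; a pose out of reach is approached as far as the arm can. A call is refused whole if a number of a shift passes 62.5 or a number of a turn 10.7, either way. A call with a gripper value outside its range is refused whole. The fingers move at their own pace and stop on an object; FORCE is the grip in N (left out, the last holds). Time passes only in rows, so rows that do not move let the fingers close. It gives the time, the measured TCP pose, the force and the opening at its end, in the units of the state.
- read_state(): the state, without advancing time (a new reading comes with each control period).
- capture(name): name is "scene" or "side" or "wrist"; returns (picture, depth): 400x640x3 uint8, red, green, blue; 400x640 float32, m along the optical axis (not along the pixel's ray), 0 where there is no reading.
- camera_info(name): a dict with "fov_y" (degrees; the focal length in pixels is half the picture's height over the tangent of half this angle, whatever the lens; pixels are square), "cx", "cy" (the principal point, pixels), "k1" (the pictures are not rectified: a ray, as slopes to the right and down, at radius r is drawn at 1 + k1 r^2 times it, then the intrinsics apply), "R" (3x3) and "t" (3): a world point X has camera coordinates R X + t; the wrist camera has in their place "mount" (4x4, takes a point from camera to tool coordinates, whose origin is the TCP and whose axes are the flange's). Camera axes: x right, y down, z forward; pixel columns grow to the right and rows downward; lengths in m; the calibration is good to about 2 mm. A picture is of the moment at which its call begins: read the wrist's pose just before it. camera_info takes no time and is no camera call.
- close_job(): hands the job in, once; it reports no verdict.
Trained networks look in the newest picture that a camera, given by its name, has taken for a name from the list of things; names that differ only in an ending like _2 or _b are one class to them, and where a whole thing is asked for, a point or a joint stands for the part that bears it (a point fixed in the world has none). Each returns a list of dicts, best first, with "conf" (0 to 1); they miss things now and then, are a little off and sometimes report something else, mostly with a low value. They report only what shows in the picture. A call takes as long as a camera call. They do not tell look-alikes from the thing itself.
- spot_in(label, camera): "position" ([x, y, z] in m, in world coordinates, good to about 4 mm: the middle of the surface that is visible of it).
- landmark_of(label, camera): "position" ([x, y, z] in m, in world coordinates, good to about 4 mm: a listed point, or the origin of a listed thing).
The state is a dict: "t": time; "joints": joint angles; "dq": joint speeds; "joint_efforts": joint torques, N m; "position": TCP position; "ee_rot": TCP orientation; "contact_force": force on the tool from outside, world axes, zero at the start; "torque": the same for the moment, N m; "grip_width": finger opening in m.
Only numpy, scipy, OpenCV 4.12 (cv2) and the standard library are available. Lean on these libraries where they do the work, as an engineer would, in place of code of your own. Each camera call takes 0.05 s, during which the arm holds its last target. There are 200 camera calls.

## Working session

There is one attempt and no reset: what is moved stays moved. The work goes in short steps, Python scripts to look and compute and a shell command to move; the robot and the scene stay as the last step left them, time stands still between calls to the robot, and variables do not carry over. Pictures are saved under pics/ and viewed, about 8 in all and at most 12, crops included, and the job is handed in when it is done.

```bash
mkdir -p pics; ls
python3 - <<'E'
from rig import *
import cv2,numpy as np
s=read_state();print(s['t'],s['position'],np.round(s['ee_rot'],3).tolist(),s['contact_force'])
for c in("scene","side"):
    p,d=capture(c);cv2.imwrite(f'pics/{c}0.png',p[:,:,::-1]);np.save(f'pics/{c}0.npy',d)
    for l in("plaque","square_well_mouth","round_well_mouth","jar","knife","console","cleaner","pen_cup","mouse"):
        print(c,l,[(np.round(r['position'],3).tolist(),round(r['conf'],2)) for r in landmark_of(l,c)][:3])
print(read_state()['t'])
E
```

```text
pics
0.0 [0.17904727 0.598385   0.21333777] [[-0.958, 0.287, -0.0], [0.287, 0.958, -0.001], [0.0, -0.001, -1.0]] [0.3630647  0.11967632 0.18603062]
scene plaque [([0.561, 0.133, 0.058], 0.83), ([0.704, -0.076, 0.055], 0.74)]
scene square_well_mouth [([0.574, -0.086, 0.055], 0.86), ([0.326, -0.089, 0.062], 0.85), ([0.637, -0.37, 0.06], 0.83)]
scene round_well_mouth [([0.556, 0.135, 0.06], 0.65)]
scene jar [([0.561, 0.026, -0.0], 0.72), ([0.706, -0.078, 0.057], 0.7)]
scene knife [([0.678, 0.029, 0.063], 0.5)]
scene console [([0.565, 0.025, 0.003], 0.68), ([0.546, 0.288, -0.001], 0.17)]
scene cleaner [([0.652, -0.218, -0.002], 0.95)]
scene pen_cup [([0.545, 0.288, 0.001], 0.92)]
scene mouse [([0.505, -0.218, 0.004], 0.84), ([0.708, -0.078, 0.056], 0.26)]
side plaque [([0.565, 0.135, 0.062], 0.93), ([0.641, 0.288, 0.002], 0.41)]
side square_well_mouth [([0.577, -0.089, 0.058], 0.96), ([0.329, -0.09, 0.06], 0.73), ([0.635, -0.37, 0.059], 0.72)]
side round_well_mouth []
side jar [([0.704, -0.075, 0.058], 0.58)]
side knife [([0.679, 0.03, 0.057], 0.65)]
side console []
side cleaner [([0.648, -0.218, 0.001], 0.8)]
side pen_cup [([0.551, 0.29, -0.001], 0.79)]
side mouse [([0.507, -0.223, 0.004], 0.9)]
1.0
```

View pics/scene0.png

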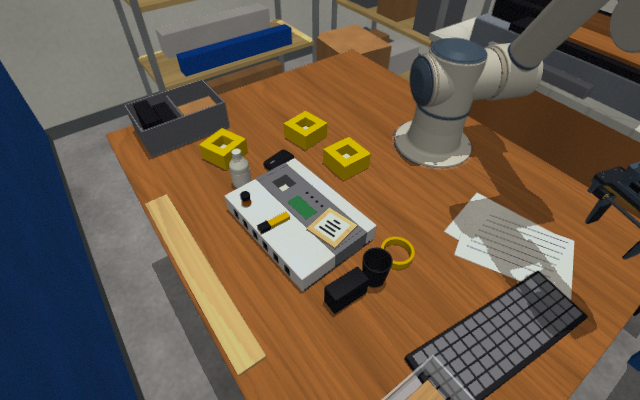

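View pics/side0.png

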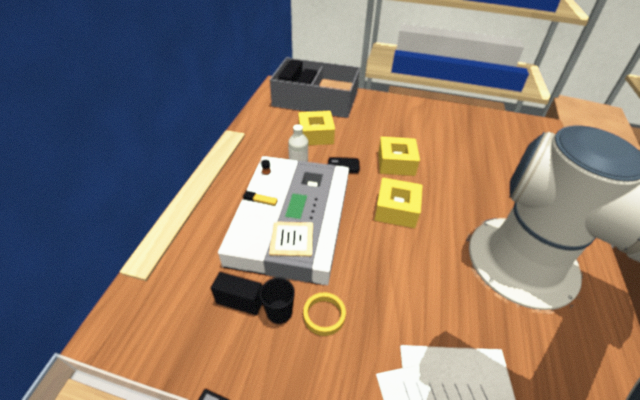

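The scene view shows the console, with the plaque at (331,226), the display at (302,208) and the open square well at (284,184). Look-alikes are the three yellow square-well boxes at (223,147), (305,129) and (346,157), plus the grey square well at (284,184). The side view agrees: plaque at (292,239), yellow boxes at (317,127), (399,155) and (400,202). I choose the plaque on the grey module at the +y end of the console, since the round well is beneath it, and will check that in one crop along with its geometry.

```bash
cat > h.py <<'E'
import numpy as np,cv2
from rig import *
def K(c):
    i=camera_info(c);f=200/np.tan(np.radians(i['fov_y'])/2)
    return i,np.array([[f,0,i['cx']],[0,f,i['cy']],[0,0,1.]]),np.array([i['k1'],0,0,0,0.])
def pose(c,s=None):
    i,k,D=K(c)
    if c=='wrist':
        m=np.array(i['mount']);T=np.eye(4);T[:3,:3]=s['ee_rot'];T[:3,3]=s['position'];W=T@m
    else:
        W=np.eye(4);W[:3,:3]=np.array(i['R']).T;W[:3,3]=-W[:3,:3]@np.array(i['t'])
    return k,D,W
def rays(c,uv,s=None):
    k,D,W=pose(c,s);n=cv2.undistortPoints(np.float64(uv).reshape(-1,1,2),k,D)[:,0]
    return np.c_[n,np.ones(len(n))],W
def onz(c,uv,z,s=None):
    n,W=rays(c,uv,s);d=n@W[:3,:3].T;return W[:3,3]+d*((z-W[2,3])/d[:,2])[:,None]
def cloud(c,d,s=None):
    v,u=np.mgrid[:400,:640];n,W=rays(c,np.c_[u.ravel(),v.ravel()],s)
    return ((n*d.reshape(-1,1))@W[:3,:3].T+W[:3,3]).reshape(400,640,3)
E
python3 - <<'E'
from h import *
print(np.round(camera_info('wrist')['mount'],3).tolist(),camera_info('wrist')['fov_y'],grip_point_offset if 'grip_point_offset' in globals() else '')
for c in('scene','side'):
    d=np.load(f'pics/{c}0.npy');P=cloud(c,d)
    x,y,z=P[...,0],P[...,1],P[...,2]
    for n,(a,b,e,f) in dict(plq=(.54,.58,.11,.16),rear=(.64,.72,.08,.18),table=(.35,.45,.1,.2)).items():
        m=(x>a)&(x<b)&(y>e)&(y<f)&(d>0);print(c,n,m.sum(),np.median(z[m]),z[m].std())
    m=((x>.45)&(x<.75)&(y>-.2)&(y<.25)&(abs(z-.06)<.012)&(d>0)).astype(np.uint8)
    r=cv2.minAreaRect(np.float32(P[m>0][:,:2]*1000));print(c,'deck rect',r)
a=cv2.imread('pics/scene0.png')[150:290,210:390];b=cv2.imread('pics/side0.png')[145:285,210:390]
cv2.imwrite('pics/crop0.png',cv2.resize(np.vstack([a,b]),None,fx=2.1,fy=2.1,interpolation=cv2.INTER_CUBIC))
E
```

```text
[[0.001, -0.963, -0.27, 0.077], [1.0, 0.001, 0.001, 0.0], [-0.0, -0.27, 0.963, -0.171], [0.0, 0.0, 0.0, 1.0]] 65.84900928024679 0.0188
scene plq 221 0.06776104252794002 0.0013183552610584663
scene rear 1032 0.05940092848886247 0.001339233756046404
scene table 731 -0.0004425883893289795 0.0015173312174973765
scene deck rect ((604.9739379882812, 1.73956298828125), (260.482666015625, 410.6025390625), 4.244579315185547)
side plq 285 0.06774526121304536 0.0011248199168015934
side rear 1036 0.059410623645444804 0.0011706162718711929
side table 1507 -0.00035408141777792945 0.0014051600685214317
side deck rect ((604.1879272460938, 3.263275146484375), (259.8749694824219, 413.29608154296875), 4.243337154388428)
```

View pics/crop0.png

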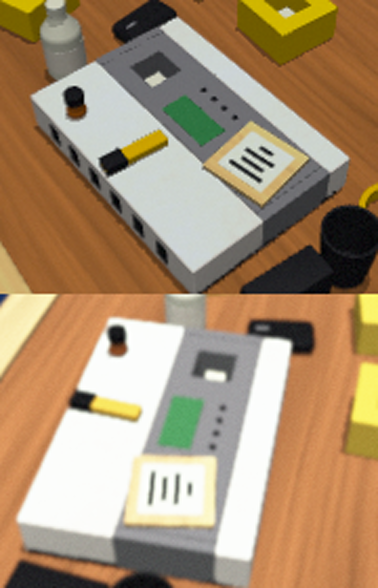

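The crop confirms it: the plaque lies on the end module of the grey row. The square well with its white key is at the other end, and the rear deck behind the plaque is free (knife and jar are well to the side). Next I move the wrist camera over it.

```bash
python3 -m handwheel '[[[-33,-25,-2],[0,0,0],40],[[-33,-25,-2],[0,0,0],40],[[-33,-25,-2],[0,0,0],40],[[-33,-25,-2],[0,0,0],40],[[-33,-25,-2],[0,0,0],40],[[-33,-25,-2],[0,0,0],40],[[-33,-25,-2],[0,0,0],40],[[-33,-25,-2],[0,0,0],40],[[-33,-25,-2],[0,0,0],40],[[-33,-25,-2],[0,0,0],40],[[-33,-25,-2],[0,0,0],40],[[-33,-25,-2],[0,0,0],40],[[-33,-25,-2],[0,0,0],40],[[0,0,0],[0,0,-7],40],[[0,0,0],[0,0,-7],40],[[0,0,0],[0,0,-7],40],[[0,0,0],[0,0,0],40]]'
python3 - <<'E'
from h import *
s=read_state();p,d=capture('wrist');cv2.imwrite('pics/w1.png',p[:,:,::-1]);np.save('pics/w1.npy',d)
print(s['t'],s['position'],np.round(s['ee_rot'],3).tolist(),s['grip_width'],s['contact_force'])
import pickle;pickle.dump(s,open('pics/w1.pkl','wb'))
P=cloud('wrist',d,s);x,y,z=P[...,0],P[...,1],P[...,2]
for l in("plaque","square_well_mouth","jar","knife"):
    print(l,[(np.round(r['position'],3).tolist(),round(r['conf'],2)) for r in landmark_of(l,'wrist')][:2])
m=(x>.65)&(x<.71)&(y>.1)&(y<.17)&(d>0);print('rear z',np.median(z[m]),m.sum())
m=((abs(x-.565)<.08)&(abs(y-.135)<.08)&(z>.0645)&(z<.075)).astype(np.uint8)
m=cv2.morphologyEx(m,cv2.MORPH_OPEN,np.ones((5,5)))
n,L,S,C=cv2.connectedComponentsWithStats(m);k=1+S[1:,4].argmax()
print('plaque',cv2.minAreaRect(np.float32(P[L==k][:,:2]*1000)))
E
```

```text
t: 3.12
position: [0.497, 0.1644, 0.24]
ee_rot: [[-0.997, -0.075, 0.0], [-0.075, 0.997, 0.0], [-0.0, -0.0, -1.0]]
contact_force: [-0.1, -0.3, 0.3]
grip_width: 0.0402
3.125 [0.49701299 0.16436262 0.23998271] [[-0.997, -0.075, 0.0], [-0.075, 0.997, 0.0], [-0.0, -0.0, -1.0]] 0.040185285399747785 [-0.14595668 -0.32196336  0.3100117 ]
plaque [([0.566, 0.133, 0.058], 0.55)]
square_well_mouth [([0.571, -0.082, 0.06], 0.94), ([0.325, -0.091, 0.062], 0.88)]
jar [([0.71, -0.072, 0.053], 0.63)]
knife [([0.707, -0.075, 0.057], 0.75)]
rear z 0.06057890577292138 1014
plaque ((563.9158935546875, 134.54620361328125), (95.99638366699219, 96.36607360839844), 13.475343704223633)
```

View pics/w1.png

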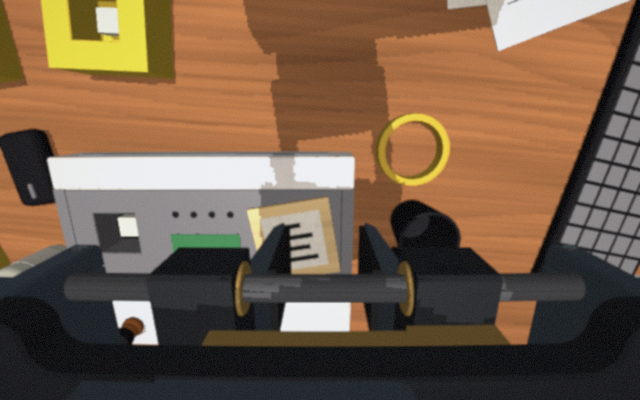

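Wrist view: the console edges run parallel to the image. The plaque is at (292,240), turned about 9° from the console, with its front edge clear and facing the robot. I will push it rearward with two spread fingertips, so first I go down in front of it.

```bash
python3 -m handwheel '[[[19,-35,0],[0,0,0],50],[[0,0,45],[0,0,0],50],[[0,0,45],[0,0,0],50],[[0,0,45],[0,0,0],50],[[0,0,28],[0,0,0],50],[[0,0,0],[0,0,0],50],[[0,0,4],[0,0,0],50],[[0,0,3],[0,0,0],50],[[0,0,3],[0,0,0],50],[[0,0,0],[0,0,0],50]]'
python3 - <<'E'
from h import *
import pickle
s=pickle.load(open('pics/w1.pkl','rb'));d=np.load('pics/w1.npy');P=cloud('wrist',d,s)
R=np.array(s['ee_rot']);ex,ey=-R[:2,0],R[:2,1]
X=P[...,:2]@ex;Y=P[...,:2]@ey;z=P[...,2];c=np.array([.5639,.1345]);cx,cy=c@ex,c@ey
dk=(abs(z-.06)<.006)&(d>0)
for o in(-.2,-.1,0,.02):   # front edge at several y
    m=dk&(abs(Y-cy-o)<.008)&(X>cx-.15);print('front',o,round(X[m].min()-cx,4))
for o in(-.085,-.075,-.065): # end edge
    m=dk&(abs(X-cx-o)<.004)&(abs(Y-cy)<.12);print('end',o,round(Y[m].max()-cy,4))
p=read_state();print('tcp rel plaque',np.array(p['position'][:2])@ex-cx,np.array(p['position'][:2])@ey-cy)
E
```

```text
t: 4.62
position: [0.4808, 0.1281, 0.0671]
ee_rot: [[-0.997, -0.076, 0.0], [-0.076, 0.997, 0.0], [-0.0, 0.0, -1.0]]
contact_force: [-0.8, -0.2, 0.3]
grip_width: 0.0498
front -0.2 -0.1004
front -0.1 -0.0997
front 0 -0.1003
front 0.02 -0.1003
end -0.085 0.0696
end -0.075 0.0698
end -0.065 0.07
tcp rel plaque -0.08336739044195884 -0.0001775193188252866
```

```bash
python3 -m handwheel '[[[0,0,3],[0,0,0],50],[[0,0,0],[0,0,0],50],[[-8,0,0],[0,0,0],50],[[-6,0,0],[0,0,0],50],[[-6,0,0],[0,0,0],50],[[-6,0,0],[0,0,0],50],[[-6,0,0],[0,0,0],50],[[-6,0,0],[0,0,0],50],[[0,0,0],[0,0,0],50]]'
python3 - <<'E'
from h import *
p,d=capture('side');a=p[145:285,210:390]
s=read_state();p,d=capture('wrist')
cv2.imwrite('pics/p1.png',np.vstack([cv2.resize(a,(514,400),interpolation=cv2.INTER_CUBIC),p[150:350,60:574]])[:,:,::-1])
E
```

```text
t: 5.75
position: [0.5191, 0.131, 0.0639]
ee_rot: [[-0.997, -0.076, 0.0], [-0.076, 0.997, 0.0], [-0.0, -0.0, -1.0]]
contact_force: [0.2, 0.1, -0.2]
grip_width: 0.0499
```

View pics/p1.png

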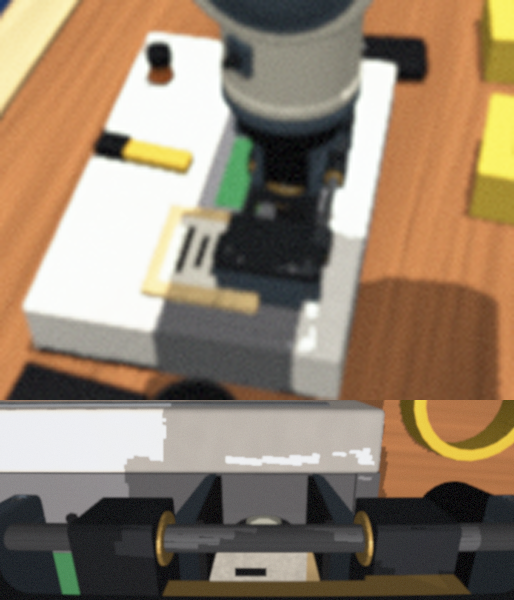

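The side crop shows the plaque pushed rearward and squared up to the console, still flat. Its left edge is at about (165,240), past the module boundary. The wrist crop shows the key emerging at (265,525). I keep pushing and measure it with depth.

```bash
python3 -m handwheel '[[[-6,0,0],[0,0,0],50],[[-6,0,0],[0,0,0],50],[[-6,0,0],[0,0,0],50],[[-6,0,0],[0,0,0],50],[[-6,0,0],[0,0,0],50],[[-6,0,0],[0,0,0],50],[[-6,0,0],[0,0,0],50],[[-6,0,0],[0,0,0],50],[[-6,0,0],[0,0,0],50],[[0,0,0],[0,0,0],50]]'
cat > m.py <<'E'
from h import *
ex=np.array([.9972,.0755]);ey=np.array([-.0755,.9972]);O=np.array([.5576,.1340])
def go():
  for c in('side','scene'):
    p,d=capture(c);P=cloud(c,d);q=P[...,:2]-O;X=q@ex*1000;Y=q@ey*1000;z=P[...,2]
    m=((abs(Y)<62)&(X>40)&(X<190)&(z>.0645)&(z<.072)&(d>0)).astype(np.uint8)
    n,L,S,C=cv2.connectedComponentsWithStats(m);k=1+S[1:,4].argmax();k=L==k
    print(c,k.sum(),'X',np.percentile(X[k],[1,99]).round(1),'Y',np.percentile(Y[k],[1,99]).round(1),cv2.minAreaRect(np.float32(np.c_[X[k],Y[k]])))
s=read_state();v=np.array(s['position'][:2])-O;print(s['t'],'tcp console',v@ex,v@ey,s['position'][2],s['contact_force'])
E
python3 -c "
from m import *
go()"
```

```text
t: 7.1
position: [0.573, 0.135, 0.0639]
ee_rot: [[-0.997, -0.076, 0.001], [-0.076, 0.997, 0.0], [-0.001, -0.0, -1.0]]
contact_force: [-0.3, -0.7, 0.2]
grip_width: 0.0501
7.1 tcp console 0.015440827891538203 -0.00012229552282346233 0.06389609538636684 [-0.34621407 -0.66673739  0.20991648]
side 660 X [ 42.5 129.7] Y [-54.1  41.6] ((85.1868896484375, -6.888042449951172), (90.052978515625, 98.16352081298828), 0.05499892309308052)
scene 1113 X [ 40.7 131.4] Y [-56.6  38.3] ((86.27716064453125, -9.42050552368164), (98.30196380615234, 92.44970703125), 89.85932159423828)
```

```bash
python3 -m handwheel '[[[-6,0,0],[0,0,0],50],[[-6,0,0],[0,0,0],50],[[-6,0,0],[0,0,0],50],[[-4,0,0],[0,0,0],50],[[0,0,0],[0,0,0],50],[[10,0,0],[0,0,0],50],[[0,0,-40],[0,0,0],30],[[28,0,-50],[0,0,0],0],[[30,0,-10],[0,0,0],0],[[0,0,0],[0,0,0],0],[[0,0,0],[0,0,0],0]]'
python3 - <<'E'
from m import *
go()
p0,_=capture('side')
p,d=capture('wrist')
print(s['ee_rot'],s['grip_width'])
import pickle;pickle.dump(s,open('pics/w2.pkl','wb'));np.save('pics/w2.npy',d)
cv2.imwrite('pics/w2.png',p[:,:,::-1])
for c in('wrist','scene','side'):print(c,[(np.round(r['position'],4).tolist(),round(r['conf'],2)) for r in landmark_of('round_well_mouth',c)])
E
```

```text
t: 8.57
position: [0.5266, 0.1315, 0.1637]
ee_rot: [[-0.997, -0.076, 0.0], [-0.076, 0.997, 0.0], [-0.0, -0.0, -1.0]]
contact_force: [0.5, -0.5, 0.1]
grip_width: 0.0027
8.575 tcp console -0.031144290745828716 -0.00010399468126682624 0.16372425394332618 [ 0.4929792  -0.48707142  0.08518464]
side 1278 X [ 56.3 151.1] Y [-53.6  41.3] ((103.71347045898438, -6.622154235839844), (98.1511001586914, 97.4195556640625), 89.71282958984375)
scene 1192 X [ 58.6 153.2] Y [-56.2  38.7] ((105.39778137207031, -8.775146484375), (97.144775390625, 97.38433837890625), 0.1927405446767807)
[[-9.97133329e-01 -7.56645202e-02  6.39685049e-05]
 [-7.56645202e-02  9.97133331e-01  2.67015000e-06]
 [-6.39871640e-05 -2.17765067e-06 -9.99999998e-01]] 0.0026966884473883287
wrist [([0.5575, 0.13, 0.0599], 0.72)]
scene [([0.5604, 0.1345, 0.0605], 0.58)]
side [([0.551, 0.1354, 0.061], 0.75)]
```

View pics/w2.png

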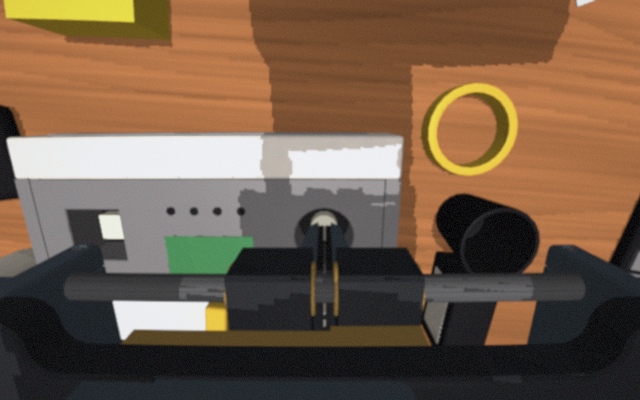

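Wrist view: the round well is uncovered at (324,228), with the white key at (323,217). The plaque is behind it on the rear deck, measured at console x 57 to 152 mm, flat. I refine the well's centre now.

Run:
```python
from m import *
import pickle
for c in('side','scene','wrist'):
    if c=='wrist': s2=pickle.load(open('pics/w2.pkl','rb'));d=np.load('pics/w2.npy')
    else: s2=None;p,d=capture(c)
    P=cloud(c,d,s2);v,u=np.mgrid[:400,:640]
    G=onz(c,np.c_[u.ravel(),v.ravel()],.0602,s2).reshape(400,640,3)[...,:2]-O
    X=G@ex*1000;Y=G@ey*1000
    r=np.hypot(X,Y)<38;m=(r&(P[...,2]<.056)&(d>0)).astype(np.uint8)
    k=m>0
    print(c,k.sum(),'top',(r&(P[...,2]>.08)).sum(),'X',np.percentile(X[k],[1,99]),'Y',np.percentile(Y[k],[1,99]),cv2.minEnclosingCircle(np.float32(np.c_[X[k],Y[k]])))
    kk=k&(P[...,2]<.04)&(P[...,2]>.03);q=(P[kk][:,:2]-O)*1000
    print(' key',kk.sum(),np.median(q@ex),np.median(q@ey),np.median(P[kk][:,2]))
```

```text
8.925 tcp console -0.030991001817690045 -0.00013150013909397036 0.163532942540241 [0.21721485 0.89491543 0.05151315]
side 327 top 1 X [-24.83621069  25.65320289] Y [-21.80663873  27.45344986] ((-4.127628326416016, 4.7762651443481445), 31.31679344177246)
 key 131 3.464211972285112 -8.06357498942678 0.035221863583520086
scene 261 top 1 X [-20.9607355   28.93811976] Y [-26.16476552  24.8396934 ] ((3.206838607788086, -0.9454110860824585), 27.69021987915039)
 key 103 -3.2050371092673036 -6.361529373358947 0.03550851333093741
wrist 1074 top 2203 X [-26.58840494  19.86543259] Y [-26.40701914  26.55090017] ((-1.6475921869277954, -0.08343198150396347), 27.354188919067383)
 key 320 -6.667008903219116 0.1293971671164303 0.03643205507793362
```

```bash
python3 -m handwheel '[[[-32,0.5,0],[0,0,0],0],[[0,0,45],[0,0,0],0],[[0,0,40],[0,0,0],0],[[0,0,20],[0,0,0],0],[[0,0,10],[0,0,0],0],[[0,0,8],[0,0,0],0],[[0,0,0],[0,0,0],0]]'
```

```text
t: 9.9
position: [0.5585, 0.1345, 0.041]
ee_rot: [[-0.997, -0.076, 0.0], [-0.076, 0.997, 0.0], [-0.0, 0.0, -1.0]]
contact_force: [-0.9, 0.2, -1.5]
grip_width: 0.0004
```

```bash
python3 -m handwheel '[[[0,0,4],[0,0,0],0],[[0,0,2],[0,0,0],0],[[0,0,2],[0,0,0],0],[[0,0,0],[0,0,0],0]]'
```

```text
t: 10.4
position: [0.5588, 0.1345, 0.0331]
ee_rot: [[-0.997, -0.076, 0.001], [-0.076, 0.997, 0.0], [-0.001, 0.0, -1.0]]
contact_force: [1.2, -0.6, 2.9]
grip_width: 0.0006
```

```bash
python3 -m handwheel '[[[0,0,2],[0,0,0],0],[[0,0,1],[0,0,0],0],[[0,0,0],[0,0,0],0]]'; python3 -m handwheel '[[[0,0,1],[0,0,0],0],[[0,0,0],[0,0,0],0]]'
```

```text
t: 10.78
position: [0.5588, 0.1345, 0.0302]
ee_rot: [[-0.997, -0.076, 0.001], [-0.076, 0.997, 0.0], [-0.001, 0.0, -1.0]]
contact_force: [0.9, 0.2, 8.7]
grip_width: 0.0005
t: 11.02
position: [0.5588, 0.1345, 0.03]
ee_rot: [[-0.997, -0.076, 0.001], [-0.076, 0.997, 0.0], [-0.001, 0.0, -1.0]]
contact_force: [-4.1, -0.9, 25.2]
grip_width: 0.0008
```

The key is on its stop (z stays at 0.030 and the force rises). I ease off slightly, hold, then withdraw.

```bash
python3 -m handwheel '[[[0,0,-0.5],[0,0,0],0],[[0,0,0],[0,0,0],0],[[0,0,0],[0,0,0],0],[[0,0,0],[0,0,0],0],[[0,0,0],[0,0,0],0],[[0,0,0],[0,0,0],0],[[0,0,0],[0,0,0],0],[[0,0,0],[0,0,0],0],[[0,0,0],[0,0,0],0],[[0,0,0],[0,0,0],0],[[0,0,0],[0,0,0],0],[[0,0,0],[0,0,0],0],[[0,0,0],[0,0,0],0],[[0,0,0],[0,0,0],0]]'; python3 -m handwheel '[[[0,0,-15],[0,0,0],0],[[0,0,-30],[0,0,0],0],[[0,0,-45],[0,0,0],0],[[0,0,-45],[0,0,0],0],[[45,0,-40],[0,0,0],0],[[50,0,0],[0,0,0],0],[[0,0,0],[0,0,0],0]]'
python3 - <<'E'
from m import *
go()
a,_=capture('side');b,_=capture('scene')
f=lambda i:cv2.resize(i,(514,300),interpolation=cv2.INTER_CUBIC)
cv2.imwrite('pics/end.png',np.vstack([f(a[140:300,190:410]),f(b[130:310,200:420])])[:,:,::-1])
for l in('jar','cleaner','pen_cup','mouse','knife'):print(l,[np.round(r['position'],3).tolist() for r in landmark_of(l,'side')][:1])
E
```

```text
t: 12.78
position: [0.5588, 0.1345, 0.0301]
ee_rot: [[-0.997, -0.076, 0.001], [-0.076, 0.997, 0.0], [-0.001, 0.0, -1.0]]
contact_force: [-2.5, 0.4, 16.6]
grip_width: 0.0007
t: 13.65
position: [0.4599, 0.127, 0.205]
ee_rot: [[-0.997, -0.076, -0.002], [-0.076, 0.997, -0.0], [0.002, -0.0, -1.0]]
contact_force: [1.0, 0.1, 0.1]
grip_width: 0.0004
13.65 tcp console -0.09790691173049912 0.00040554362680439616 0.20495294262720423 [0.96096037 0.09370254 0.0836201 ]
side 1270 X [ 56.2 150.9] Y [-54.1  41.3] ((103.80158996582031, -6.794734954833984), (96.79207611083984, 98.49076843261719), 0.007297914940863848)
scene 1195 X [ 58.5 153.1] Y [-56.1  38.1] ((105.7153549194336, -9.367748260498047), (97.23876190185547, 96.96482849121094), 0.2984623312950134)
jar [[0.449, 0.273, 0.001]]
cleaner []
pen_cup [[0.548, 0.289, -0.001]]
mouse []
knife [[0.681, 0.032, 0.059]]
```

View pics/end.png

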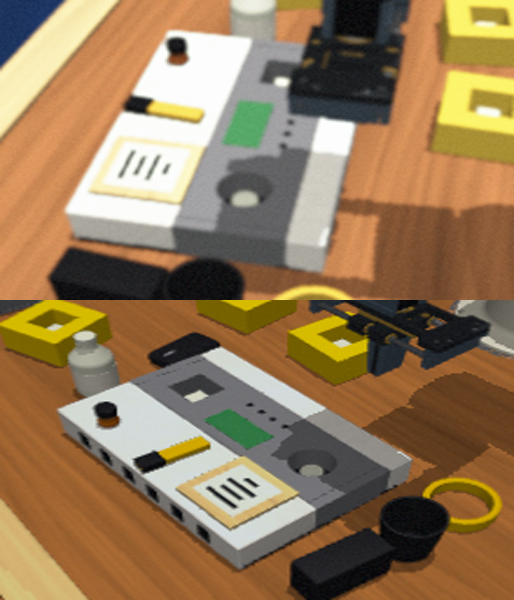

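The plaque lies flat on the rear deck, at (145,168) in the side crop and (237,490) in the scene crop. The round well is open with its key up, at (245,190) and (313,465), and the bystanders are in place. I hand the job in.

```bash
python3 -c "
from rig import *
close_job()"
```

```text
the job is handed in; nothing more can be done
```

The job is done and handed in at about 14 s of robot time, well under the 40 s limit.

**Plaque:** I pushed it rearward with two spread fingertips, without lifting it. It now lies flat on the rear deck at console x of about 57 to 152 mm, clear of the well and inside the rear edge. It drifted about 8 mm sideways on the way.

**Reset key:** With the fingers shut, I went into the round well and pressed the key to its stop. The tip stopped at z = 0.030 m and the force rose to 25 N. I held it down for about 2.1 s and withdrew. The key looks to be back up in the last pictures. The square well was never approached.

**Last checks:** Depth from both cameras agreed on the plaque to about 2 mm, and the robot was clear of everything. By eye, all the bystanders that showed in the final picture were where they started. The knife and pen cup were also found again within about 4 mm.

**Checks that failed or disagreed:**
- In the last side picture the network missed the cleaner and the mouse. It also put the jar at a wrong place, (0.449, 0.273), although the jar stands unmoved in both final crops.
- The cameras' estimates of the well's centre differed by about 3 to 4 mm. I used a value between them, and the fingers showed no sign of touching the walls.

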